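# Load a tool handle into the end-boring jig and hold it in the V

## Task

Before loading the boring jig, turn the drill's speed knob fully anticlockwise to its off stop. Then take the round wooden tool handle from its rest and seat it in the jig's two V-supports, roughly centred along them and with its brass end towards the drill, and press it down firmly (about a kilogram's push) so that it bears on both sides of the V. Finish while still holding it pressed there, do not let go, and leave the hammer, the wax jar and the sanding block where they are.

Things in the scene. Friction and masses are not known exactly. Their poses are not given: they have to be found in the camera images.
- speed (a joint): Angle of the black speed knob, rad: 0 is the off stop, it grows clockwise seen from above (up to 4.2); it starts between 0.7 and 2.5. Turn it anticlockwise to 0. Light friction (0.03 N m), no spring; it stays where left. At 0 the white mark on the knob points at the red dot on top of the grey controller box.
- speed_grip (a point): On the knob's vertical axis at the height to grip, 87 mm above the bench. The knob is a black upright bar 42 mm long, 14 mm thick, 32 mm high (top 7 mm above this point) on a disc 44 mm wide, its top 23 mm below this point. The point turns with the knob: x runs along the bar, the white mark at its -x end; z is up. The knob is on a fixed grey box 100 x 85 x 50 mm.
- handle: Loose round handle of dark wood, 36 mm diameter, 140 mm long, with a brass ferrule 28 mm in diameter and 16 mm long on one end; about 0.13 kg. Origin on its axis, in the middle of the wooden part; x runs along the axis towards the brass end. It starts lying level on the wooden rest, its axis 34 mm above the bench.
- ferrule (a point): Centre of the brass end face of the handle, 86 mm from the handle's origin along its x axis.
- v_axis (a point): On the jig: where the middle of the handle's axis lies when seated, midway between the two V-supports, 60 mm above the bench. x runs level along the V towards the blue drill, y to the left of that, z up. The V opens upwards, its faces at 45 degrees: bottom 25 mm below this point, upper edges about level with it, 26 mm to either side.
- v_left: The steel cheeks of both V-supports on the +y side of the V axis, polished and slippery (friction about 0.2), fixed to the jig; its origin and axes are those of the jig: on the bench 60 mm below point v_axis.
- v_right: The steel cheeks of both V-supports on the -y side of the V axis; the same polish, origin and axes.
- rest: Fixed wooden rest under the handle, origin on the bench, x along the handle. Two cross bars, 14 mm wide along x, 70 mm long along y, up to 21 mm high, centred at x = -58 and +58 mm. Between them fingers have room down to a strip 30 mm wide and 4 mm high. The handle's middle lies within 6 mm of the rest's along x.
- jig: Fixed, rigid jig; origin on the bench 60 mm below point v_axis, same axes. Plywood base 10 mm thick, 100 mm wide, from x -70 to 290 mm. Two steel V-supports, each 70 mm wide, from x 30 to 52 and from -52 to -30 mm: the 60 mm between them is free for fingers down to the base. Drill bit's tip at x 112 mm; drill 54 mm in diameter on the V axis, its top 87 mm high.
- hammer: Bystander: hammer 260 mm long lying on the bench along its x axis, origin under its middle. Leave it alone.
- wax: Bystander: wax jar with green cap, 60 mm in diameter, 70 mm high, origin under its middle. Leave it alone.
- sander: Bystander: cork sanding block 50 x 100 x 30 mm, origin under its middle. Leave it alone.
There are look-alikes about, which are no part of the job. Of the things that look like the part that bears speed, the smaller one is meant.

How it is judged:
By the outcome, as a careful person would: the job done as asked, in the order asked, and still so for the second after the job is handed in, while the arm keeps its last pose, push and grip.
It also fails if it takes over 69 s, if anything falls off the work surface, if the arm or the gripper's body presses on something with over 40 N, if the wrist force passes 120 N, or if a joint passes its speed limit or range.

## Robot

A 6-joint arm with a two-finger parallel gripper is mounted at the origin on the work surface. World frame = base frame: x ahead of the robot, y to its left, z up, the work surface at z = 0. Lengths are in m, angles in rad, forces in N, time in s.
With the tool pointing down it reaches from about 0.275 to 0.825 m from the base axis. Payload 4.9 kg.
Tool frame: the origin (TCP) lies midway between the tips of the shut fingers; the grasp point (between the pads) lies 19 mm behind it (bot.grip_depth is the distance from the TCP to the grasp point, in m); y points along the fingers, x is the direction in which the jaws open and shut, and the axes are right-handed (so a half turn about y gives the same grasp; the last joint's range is limited). The gripper opens to 85 mm and grips with 20 to 120 N. Pads are 22 mm wide; open, the fingers measure 114 mm over their backs; the gripper's body (76 mm by 85 mm) begins 54 mm behind the grasp point. The pads swing forward as they close: fully open they stand 13 mm farther back than shut.
Start: joints at [-1.347, 0.326, -0.193, 1.052, 0, 1.437], TCP at [0.193, -0.515, 0.231] pointing down, gripper open.
Joint ranges: [-2.65, 2.65], [-0.97, 1.79], [-1.3, 1.35], [-1.93, 2.1], [-1.47, 1.37], [-3.14, 3.14]. Speed limits (rad/s): [2.57, 2.57, 3.14, 3.14, 3.14, 3.14].

## Interface

Orientations are given as a unit quaternion [w, x, y, z].
In Python, from cell import bot gives the robot as it stands. Calls block until the motion is done:
- bot.move_pose(position, orientation): joint-space move of the TCP to a pose.
- bot.move_linear(position, speed=0.15, rotation=None, until_force=None): straight line of the TCP; rotation=None keeps the orientation; speed is the mean speed in m/s. With until_force (N) it stops when the force on the tool has changed by that much, and returns True; else False.
- bot.goto_joints(angles): joint-space move.
- bot.set_gripper(opening, grasp_force=None): opening from 0.0 (shut) to 1.0 (fully open); grasp_force is the grip in N (None keeps the last); returns when the fingers have stopped.
- bot.wait(seconds).
- bot.solve_ik(position, orientation): joint angles nearest the present ones, or None.
- bot.camera(name): name is "side" or "top"; returns the picture (480x640x3 uint8, red, green, blue); there is no depth.
- bot.calibration(name): a dict with "mtx" (3x3 intrinsics, pixels), "extrinsics" (4x4, takes a point from world to camera coordinates). Camera axes: x right, y down, z forward; pixel columns grow to the right and rows downward; lengths in m; the calibration is good to about 2 mm. A picture is of the moment at which its call begins. calibration takes no time and is no camera call.
A pose or a line that the arm cannot do raises bot.PlanningError and nothing moves.
- bot.close_job(): hands the job in, once; it reports no verdict.
Trained networks look in the newest picture that a camera, given by its name, has taken for a name from the list of things; names that differ only in an ending like _2 or _b are one class to them, and where a whole thing is asked for, a point or a joint stands for the part that bears it (a point fixed in the world has none). Each returns a list of dicts, best first, with "confidence" (0 to 1); they miss things now and then, are a little off and sometimes report something else, mostly with a low value. They report only what shows in the picture. A call takes as long as a camera call. They do not tell look-alikes from the thing itself.
- bot.search_frame(camera, thing): "bbox" ([left, top, width, height] in pixels, round what is visible of it).
Readings, each from a call of its own:
- bot.read_clock(): time.
- bot.read_joint_positions(): joint angles.
- bot.read_joint_vel(): joint speeds.
- bot.read_joint_efforts(): joint torques, N m.
- bot.read_position(): TCP position.
- bot.read_tool_rot(): TCP orientation.
- bot.read_ft_force(): force on the tool from outside, world axes, zero at the start.
- bot.read_moment(): the same for the moment, N m.
- bot.read_gripper_width(): opening from 0.0 (shut) to 1.0 (fully open).
Only numpy, scipy, OpenCV 4.12 (cv2) and the standard library are available. Lean on these libraries where they do the work, as an engineer would, in place of code of your own. Each camera call takes 0.05 s, during which the arm holds its last target.

## Working session

There is one attempt and no reset: what is moved stays moved. The work goes in short steps, each a Python script; the robot and the scene stay as the last script left them, time stands still between calls to the robot, and variables do not carry over. Pictures are saved under pics/ and viewed, and the job is handed in when it is done.

```bash
ls; mkdir -p pics; python3 - <<'E'
from cell import bot
import cv2
for c in ("top","side"):
    im=bot.camera(c); cv2.imwrite(f"pics/{c}0.png",im[:,:,::-1])
    k=bot.calibration(c); print(c,k["mtx"].round(1).tolist(),k["extrinsics"].round(4).tolist())
    for t in ("speed","handle","v_left","v_right","jig","rest","hammer","wax","sander"):
        try: r=bot.search_frame(c,t)
        except Exception as e: r=e
        print(t,[(round(d["confidence"],2),[round(x) for x in d["bbox"]]) for d in r] if isinstance(r,list) else r)
print(bot.read_clock(),bot.read_tool_rot(),bot.grip_depth)
E
```

```text
pics
top [[557.5, 0.0, 320.3], [0.0, 557.5, 239.2], [0.0, 0.0, 1.0]] [[0.012, -0.9999, 0.0091, -0.178], [-0.9925, -0.013, -0.1219, 0.5344], [0.122, -0.0076, -0.9925, 1.0693], [0.0, 0.0, 0.0, 1.0]]
speed [(0.77, [316, 277, 25, 21]), (0.77, [341, 371, 32, 39]), (0.38, [134, 192, 59, 26])]
handle [(0.75, [271, 178, 77, 50]), (0.16, [278, 174, 75, 60])]
v_left [(0.89, [143, 207, 59, 30]), (0.31, [22, 189, 192, 81]), (0.27, [172, 302, 58, 30])]
v_right [(0.67, [134, 193, 58, 27])]
jig [(0.92, [18, 186, 198, 87]), (0.68, [173, 304, 54, 26])]
rest [(0.88, [281, 175, 73, 60]), (0.46, [274, 176, 78, 50])]
hammer [(0.64, [441, 223, 49, 134])]
wax [(0.96, [182, 105, 33, 38])]
sander [(0.75, [174, 302, 56, 29])]
side [[585.9, 0.0, 332.1], [0.0, 585.9, 232.5], [0.0, 0.0, 1.0]] [[-0.99, -0.1413, 0.0016, 0.5091], [-0.1081, 0.7496, -0.653, 0.2415], [0.091, -0.6467, -0.7573, 1.3148], [0.0, 0.0, 0.0, 1.0]]
speed [(0.77, [442, 208, 25, 25])]
handle [(0.8, [278, 224, 46, 49])]
v_left [(0.64, [293, 321, 18, 52]), (0.31, [365, 226, 17, 20])]
v_right [(0.83, [278, 324, 13, 52])]
jig [(0.71, [268, 324, 58, 155]), (0.45, [277, 324, 16, 52]), (0.32, [296, 320, 13, 51])]
rest [(0.82, [277, 236, 50, 42])]
hammer [(0.74, [334, 159, 95, 25]), (0.24, [293, 320, 16, 52])]
wax [(0.98, [204, 304, 26, 37]), (0.53, [281, 226, 43, 44])]
sander [(0.77, [374, 315, 26, 50])]
1.0 [ 0.58098966 -0.58096898  0.40307025 -0.4030638 ] 0.0187
```

View pics/top0.png

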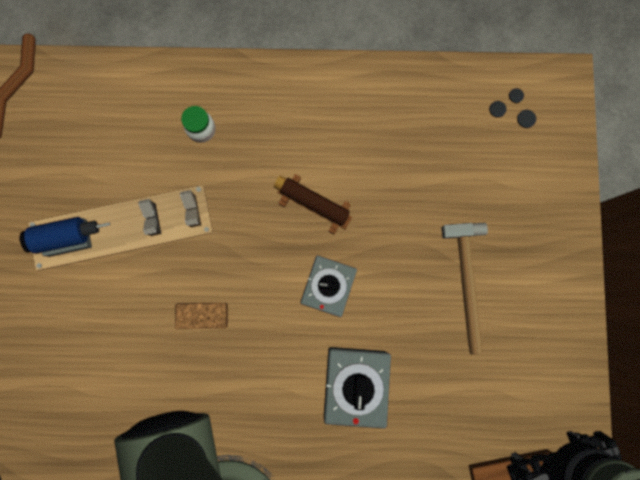

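View pics/side0.png

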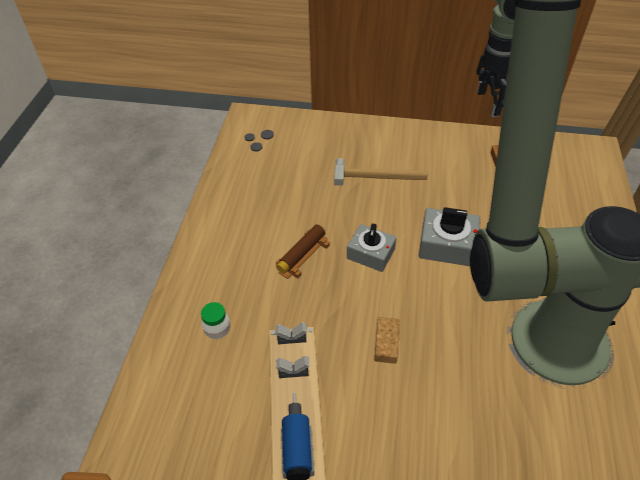

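```bash
python3 - <<'E'
import cv2
a=cv2.imread("pics/top0.png");b=cv2.imread("pics/side0.png")
import numpy as np
f=lambda i,x,y,w,h:cv2.resize(i[y:y+h,x:x+w],(400,300),interpolation=cv2.INTER_CUBIC)
cv2.imwrite("pics/crop0.png",np.vstack([np.hstack([f(a,280,260,80,60),f(a,315,355,80,60)]),np.hstack([f(b,410,190,80,60),f(a,260,170,100,75)])]))
E
```

```text
(no output)
```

View pics/crop0.png

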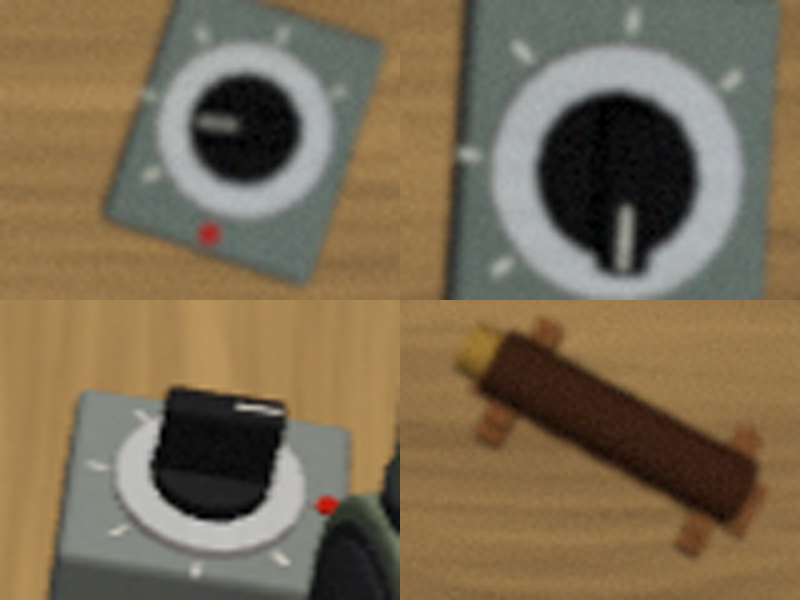

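```bash
cat > h.py <<'E'
import numpy as np
from cell import bot
def ray(c,uv,z):
    k=bot.calibration(c);M=k["mtx"];E=k["extrinsics"];R=E[:3,:3];t=E[:3,3]
    d=R.T@np.linalg.solve(M,[uv[0],uv[1],1.]);o=-R.T@t
    return o+d*(z-o[2])/d[2]
def proj(c,p):
    k=bot.calibration(c);q=k["extrinsics"][:3]@np.r_[p,1];q=k["mtx"]@q;return q[:2]/q[2]
E
python3 - <<'E'
from h import *
import cv2
def crop(x,y,ox,oy,s=5):return (ox+(x+.5)/s-.5,oy+(y+.5)/s-.5)
T=cv2.imread("pics/top0.png");S=cv2.imread("pics/side0.png")
def blob(im,box,f,c,z):
    x,y,w,h=box;s=im[y:y+h,x:x+w].astype(int);m=f(s).astype(np.uint8)
    n,l,st,ce=cv2.connectedComponentsWithStats(m);i=1+np.argmax(st[1:,4])
    pts=np.argwhere(l==i)[:,::-1]+[x,y]
    return pts,st[i]
# ring outer contour: bright, low saturation
white=lambda s:(s.min(2)>120)
red=lambda s:(s[:,:,2]-s[:,:,1]>60)&(s[:,:,1]<90)
for c,im,b in(("top",T,(300,258,58,60)),("side",S,(345,220,55,50))):
    p,_=blob(im,b,white,c,.05);h=cv2.convexHull(p.astype(np.float32));e=cv2.fitEllipse(h)
    print(c,"ring",e,ray(c,e[0],.051).round(4))
    p,_=blob(im,b,red,c,.05);print(" red",p.mean(0),len(p),ray(c,p.mean(0),.05).round(4))
P=lambda x,y:ray("top",crop(x,y,280,260),.094).round(4)
print("mark",P(195,121),P(238,125))
C=lambda x,y:ray("top",crop(x,y,280,260),.05).round(4)
a,b,d=C(105,213),C(305,282),C(385,45);print("box",a,b,d,np.linalg.norm(a-b),np.linalg.norm(d-b))
H=lambda x,y,z:ray("top",crop(x,y,260,170,4),z).round(4)
print("brass end",H(457,365-300,.034),"other",H(750,505-300,.034))
# jig
cv2.imwrite("pics/jig0.png",np.vstack([cv2.resize(T[180:255,110:220],(800,545),interpolation=cv2.INTER_CUBIC)]))
cv2.imwrite("pics/jigs0.png",cv2.resize(S[310:480,250:340],(400,756)[:2],interpolation=cv2.INTER_CUBIC)[:600])
cv2.imwrite("pics/han0.png",cv2.resize(S[215:285,265:340],(600,560),interpolation=cv2.INTER_CUBIC))
E
```

```text
top ring ((327.5912780761719, 283.403564453125), (39.28123474121094, 42.81393051147461), 55.902523040771484) [ 0.4487 -0.1863  0.051 ]
 red [321.5 306.5] 12 [ 0.4044 -0.1751  0.05  ]
side ring ((373.027099609375, 241.6583709716797), (29.227310180664062, 55.66465759277344), 105.94048309326172) [ 0.4392 -0.1845  0.051 ]
 red [387.2 246.6] 5 [ 0.4036 -0.1747  0.05  ]
mark [ 0.4459 -0.1688  0.094 ] [ 0.4446 -0.1847  0.094 ]
box [ 0.4121 -0.1349  0.05  ] [ 0.3867 -0.2119  0.05  ] [ 0.4781 -0.2423  0.05  ] 0.08108119387379543 0.09632299829220436
brass end [ 0.6455 -0.2774  0.034 ] other [ 0.5765 -0.4232  0.034 ]
```

View pics/jig0.png

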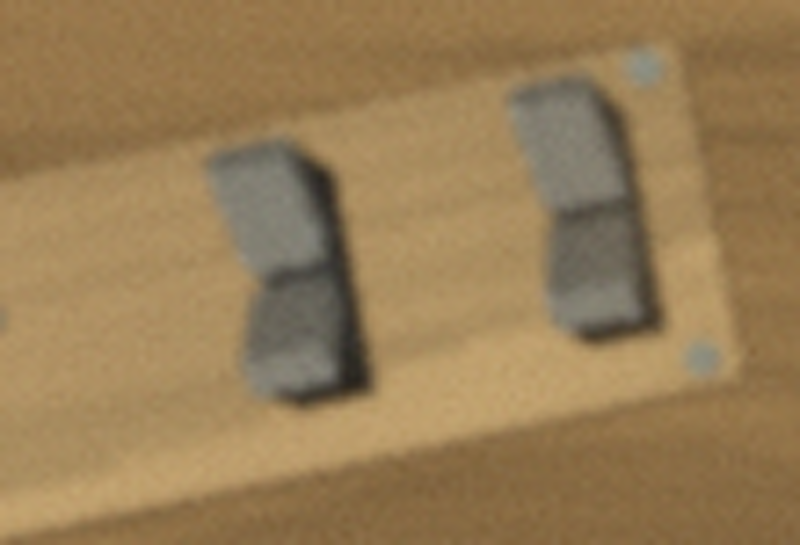

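View pics/jigs0.png

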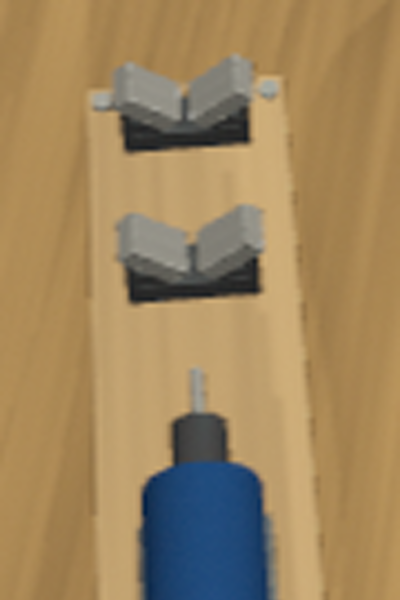

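View pics/han0.png

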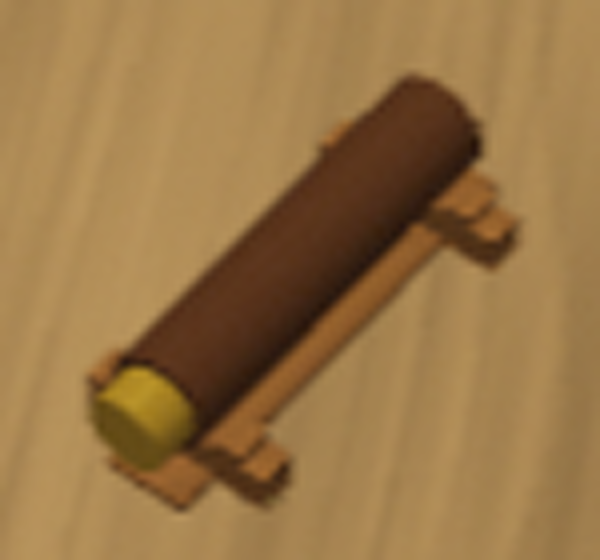

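```bash
cat > fit.py <<'E'
from h import *
import cv2
from scipy.optimize import least_squares
T=cv2.imread("pics/top0.png");S=cv2.imread("pics/side0.png")
s=800/110
J=lambda x,y,z:ray("top",(110+(x+.5)/s-.5,180+(y+.5)/s-.5),z)
L,R_=J(296,271.5,.035),J(591.5,207,.035);print("jigtop",L,R_,"sep",np.linalg.norm(L-R_),"mid",(L+R_)/2,"yaw",np.arctan2(*(L-R_)[[1,0]]))
c1,c2=J(675,40,.01),J(740,380,.01);print("end corners",c1,c2,np.linalg.norm(c1-c2),"dir",np.arctan2(*(c1-c2)[[1,0]])+0,"endmid",(c1+c2)/2)
s2=400/90
V=lambda x,y,z:ray("side",(250+(x+.5)/s2-.5,310+(y+.5)/s2-.5),z)
# side crop valley: far edge/near edge
a=V(187,122,.035);b=V(193,270,.035);print("side valley near faces",a,b,np.linalg.norm(a-b))
# handle: brown mask fit with projected capsule hull
def hullpts(p):
    x,y,yaw=p;d=np.array([np.cos(yaw),np.sin(yaw),0]);n=np.array([-d[1],d[0],0]);out=[]
    for e in(-.07,.07):
        for t in np.linspace(0,2*np.pi,24,endpoint=False):
            out.append(np.array([x,y,.034])+d*e+.018*(n*np.cos(t)+np.array([0,0,1])*np.sin(t)))
    return out
def stats(mask):
    m=cv2.moments(mask,True);a=np.array([m['m10'],m['m01']])/m['m00'];return a,m['m00'],.5*np.arctan2(2*m['mu11'],m['mu20']-m['mu02'])
obs={}
for c,im,bx in(("top",T,(262,168,100,72)),("side",S,(265,212,75,75))):
    x,y,w,h=bx;q=im[y:y+h,x:x+w].astype(int)
    m=((q[:,:,2]<100)).astype(np.uint8)
    n,l,st,_=cv2.connectedComponentsWithStats(m);i=1+np.argmax(st[1:,4]);m=(l==i).astype(np.uint8)
    a,A,th=stats(m);obs[c]=(a+[x,y],th,A)
    cv2.imwrite(f"pics/mask_{c}.png",m*255)
def pred(c,p):
    u=np.array([proj(c,v) for v in hullpts(p)]);hl=cv2.convexHull(u.astype(np.float32))[:,0]
    o=np.floor(u.min(0))-2;im=np.zeros((1400,1400),np.uint8)
    cv2.fillConvexPoly(im,np.round((hl-o+.5)*8).astype(np.int32),1)
    a,A,th=stats(im);return a/8-.5+o,th,A/64
for cs in(("top",),("side",),("top","side")):
    def f(p):
        r=[]
        for c in cs:
            a,th,A=pred(c,p);r+=list(a-obs[c][0])+[40*np.sin(th-obs[c][1])]
        return r
    q=least_squares(f,[.61,-.35,1.13],diff_step=1e-3);print("handle",cs,q.x.round(4),np.round(q.fun,2),[(obs[c][2],pred(c,q.x)[2]) for c in cs])
# knob
k=lambda x,y,z:ray("top",(280+(x+.5)/5-.5,260+(y+.5)/5-.5),z)
print("ring",k(245,130,.051),"disc",k(246,128,.064))
k2=lambda x,y,z:ray("side",(410+(x+.5)/5-.5,190+(y-300+.5)/5-.5),z)
cv2.imwrite("pics/ks.png",cv2.resize(S[215:275,340:400],(600,600),interpolation=cv2.INTER_CUBIC))
E
python3 fit.py
```

```text
jigtop [0.57640378 0.16575406 0.035     ] [0.59530217 0.0862105  0.035     ] sep 0.08175773227186295 mid [0.58585297 0.12598228 0.035     ] yaw 1.8040569969423685
end corners [0.64756371 0.07043959 0.01      ] [0.55155192 0.04878603 0.01      ] 0.0984232766780311 dir 0.22181906991097416 endmid [0.59955781 0.05961281 0.01      ]
side valley near faces [0.5893334 0.0977063 0.035    ] [0.57171039 0.17577585 0.035     ] 0.08003390931866144
handle ('top',) [ 0.6105 -0.1587 -0.1475] [  0.2    0.26 -37.82] [(1402.0, 1305.921875)]Traceback (most recent call last):
  File "fit.py", line 40, in <module>
    q=least_squares(f,[.61,-.35,1.13],diff_step=1e-3);print("handle",cs,q.x.round(4),np.round(q.fun,2),[(obs[c][2],pred(c,q.x)[2]) for c in cs])
    return func(*args, **kwargs)
    result = trf(vector_fun.fun, vector_fun.jac, x0, f0, J0, lb, ub, ftol, xtol,
                 gtol, max_nfev, x_scale, loss_function, tr_solver,
                 tr_options.copy(), verbose, callback=callback_wrapped)
    return trf_no_bounds(
        fun, jac, x0, f0, J0, ftol, xtol, gtol, max_nfev, x_scale,
       
[... 862 characters left out ...]
rgs, **self.kwargs))
                      ~~~~~~~~^^^^^^^^^^^^^^^^^^^^^^^^^^^^^^
    return np.atleast_1d(self.fun(x))
                         ~~~~~~~~^^^
    return self.f(x, *self.args, **self.kwargs)
           ~~~~~~^^^^^^^^^^^^^^^^^^^^^^^^^^^^^^
  File "fit.py", line 38, in f
    a,th,A=pred(c,p);r+=list(a-obs[c][0])+[40*np.sin(th-obs[c][1])]
           ~~~~^^^^^
  File "fit.py", line 30, in pred
    u=np.array([proj(c,v) for v in hullpts(p)]);hl=cv2.convexHull(u.astype(np.float32))[:,0]
                ~~~~^^^^^
  File "h.py", line 8, in proj
    k=bot.calibration(c);q=k["extrinsics"][:3]@np.r_[p,1];q=k["mtx"]@q;return q[:2]/q[2]
ValueError: time passes only in moves, steps and waits
```

```bash
python3 -c "
import cv2,numpy as np
T=cv2.imread('pics/top0.png');t=cv2.resize(T[255:320,298:363],(600,600),interpolation=cv2.INTER_CUBIC)
t=cv2.convertScaleAbs(cv2.pow(t/255.,.5),alpha=255)
cv2.imwrite('pics/kt.png',t)"
```

```text
(no output)
```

View pics/kt.png

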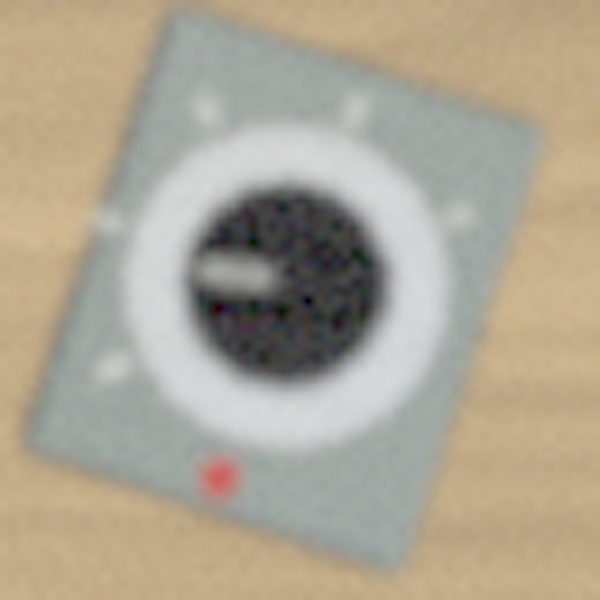

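```bash
python3 - <<'E'
s=open('h.py').read()
s=s.replace("def ray","CAL={c:bot.calibration(c) for c in('top','side')}\ndef ray",1).replace("k=bot.calibration(c)","k=CAL[c]")
open('h.py','w').write(s)
f=open('fit.py').read().replace("-.35,1.13","-.17,1.1");open('fit.py','w').write(f)
E
python3 fit.py; python3 - <<'E'
from h import *
H=lambda x,y,z:ray("top",(260+(x-400+.5)/4-.5,170+(y-300+.5)/4-.5),z)
a,b=H(460,348,.034),H(748,495,.034);print(a,b,np.linalg.norm(a-b),np.arctan2(*(a-b)[[1,0]]))
s=600/65
K=lambda x,y,z:ray("top",(298+(x+.5)/s-.5,255+(y+.5)/s-.5),z)
print("box",[K(*c,.05).round(4) for c in((180,5),(545,125),(400,575),(30,450))], np.mean([K(*c,.05) for c in((180,5),(545,125),(400,575),(30,450))],0))
print("ring",K(286,288,.052),"red",K(219,478,.05),"mark",K(192,268,.094),K(278,275,.094))
E
```

```text
jigtop [0.57640378 0.16575406 0.035     ] [0.59530217 0.0862105  0.035     ] sep 0.08175773227186295 mid [0.58585297 0.12598228 0.035     ] yaw 1.8040569969423685
end corners [0.64756371 0.07043959 0.01      ] [0.55155192 0.04878603 0.01      ] 0.0984232766780311 dir 0.22181906991097416 endmid [0.59955781 0.05961281 0.01      ]
side valley near faces [0.5893334 0.0977063 0.035    ] [0.57171039 0.17577585 0.035     ] 0.08003390931866144
handle ('top',) [ 0.6108 -0.1588  1.0849] [-0.   -0.   -0.04] [(1402.0, 1287.203125)]
handle ('side',) [ 0.6065 -0.1575  1.1198] [0.03 0.01 0.04] [(791.0, 808.53125)]
handle ('top', 'side') [ 0.6087 -0.1583  1.1137] [-0.28  1.04 -1.16 -0.79 -0.39  0.29] [(1402.0, 1300.8125), (791.0, 807.625)]
ring [ 0.44451074 -0.18832096  0.051     ] disc [ 0.44476302 -0.18838779  0.064     ]
[ 0.65134346 -0.07858474  0.034     ] [ 0.57885019 -0.22318794  0.034     ] 0.16175710172042881 1.1060888847331194
box [array([ 0.5033, -0.1653,  0.05  ]), array([ 0.479 , -0.2422,  0.05  ]), array([ 0.3851, -0.2125,  0.05  ]), array([ 0.41  , -0.1353,  0.05  ])] [ 0.44437021 -0.1888409   0.05      ]
ring [ 0.44417388 -0.18818008  0.052     ] red [ 0.40466935 -0.17469165  0.05      ] mark [ 0.44629708 -0.16830637  0.094     ] [ 0.44511074 -0.18556458  0.094     ]
```

View pics/ks.png

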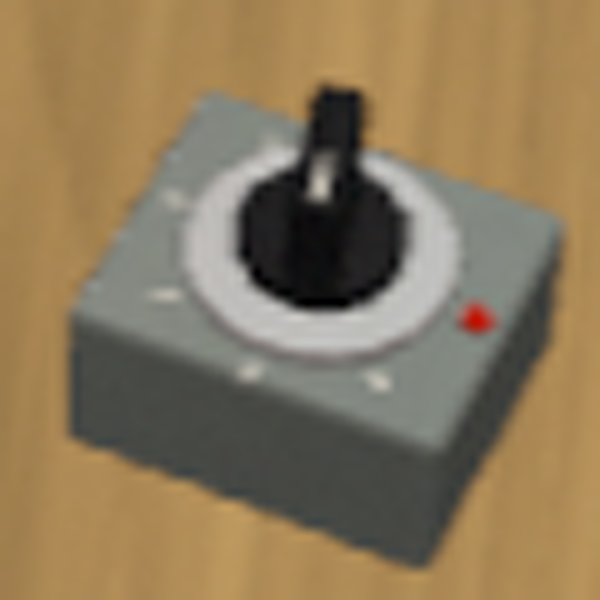

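```bash
cat >> h.py <<'E'
from scipy.spatial.transform import Rotation as Ro
def quat(phi):
    c,s=np.cos(phi),np.sin(phi)
    q=Ro.from_matrix(np.array([[c,0,-s],[s,0,c],[0,-1,0]])).as_quat();return np.r_[q[3],q[:3]]
def phi():
    w,x,y,z=bot.read_tool_rot();m=Ro.from_quat([x,y,z,w]).as_matrix();return np.arctan2(m[1,0],m[0,0]),m
E
python3 - <<'E'
from h import *
p,m=phi();print(p,m.round(2).tolist())
for ph in(1.49-np.pi/2,1.49+np.pi/2):
  for d in(0,1.32):
    print("knob",ph,d,bot.solve_ik([.4443,-.1885,.070],quat(ph+d)))
for y in(1.10,1.10-np.pi):
  print("h",bot.solve_ik([.6095,-.158,.014],quat(y+np.pi/2)))
  print("j",bot.solve_ik([.585,.126,.04],quat(y+.697+np.pi/2)))
E
```

```text
-1.2130673550763438 [[0.35, 0.0, 0.94], [-0.94, 0.0, 0.35], [-0.0, -1.0, 0.0]]
knob -0.08079632679489657 0 [-0.55434025  0.38490385 -0.58024202  0.60565045  0.          1.0972524 ]
knob -0.08079632679489657 1.32 [-0.55434025  0.38490385 -0.58024202  0.60565045  0.         -0.2227476 ]
knob 3.0607963267948968 0 [-0.55434025  0.38490385 -0.58024202  0.60565045  0.         -2.04434025]
knob 3.0607963267948968 1.32 [-0.55434025  0.38490385 -0.58024202  0.60565045  0.          2.91884505]
h [-0.37080452  0.67791499 -0.21894769  0.67393365  0.         -1.47080452]
j [ 0.08884006  0.59825719 -0.29327839  0.67926075  0.         -1.70815994]
h [-0.37080452  0.67791499 -0.21894769  0.67393365  0.          1.67078813]
j [ 0.08884006  0.59825719 -0.29327839  0.67926075  0.          1.43343271]
```

```bash
python3 - <<'E'
from h import *
import cv2
q=quat(1.49-np.pi/2)
bot.set_gripper(0.65,30)
bot.move_pose([.4443,-.1885,.17],q)
bot.move_linear([.4443,-.1885,.105],speed=.15)
for c in("top","side"):cv2.imwrite(f"pics/{c}1.png",bot.camera(c)[:,:,::-1])
print(bot.read_clock(),bot.read_position(),bot.read_ft_force())
S=cv2.imread("pics/side1.png");T=cv2.imread("pics/top1.png")
cv2.imwrite("pics/c1.png",np.hstack([cv2.resize(T[240:330,285:375],(400,400)),cv2.resize(S[190:280,320:410],(400,400),interpolation=cv2.INTER_CUBIC)]))
E
```

```text
3.6333 [ 0.44510579 -0.18932228  0.1060542 ] [-0.48508195 -0.16309821 -0.00308596]
```

View pics/c1.png

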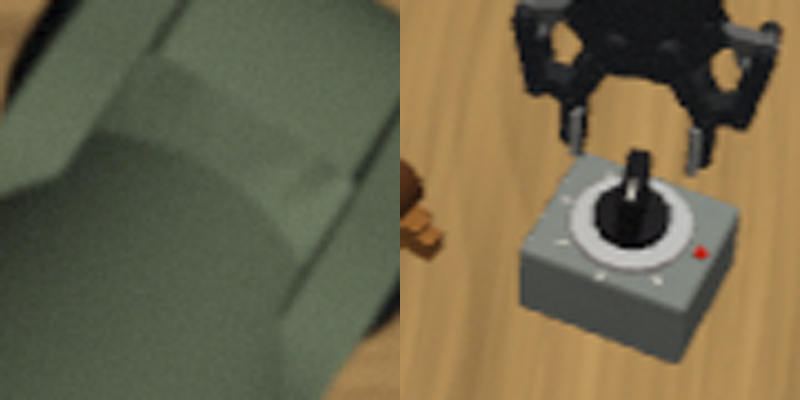

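The side crop shows the open fingers at crop (577,130) and (695,150). They straddle the bar at (638,175), so it is centred. Descending, gripping and turning.

```bash
python3 - <<'E'
from h import *
import cv2
x,y=.4443,-.1885
r=bot.move_linear([x,y,.070],speed=.08,until_force=8);print("contact",r,bot.read_position(),bot.read_ft_force())
if not r:
    bot.set_gripper(0.0,30);print("w",bot.read_gripper_width()*85,bot.read_ft_force(),bot.read_moment())
    p0=1.49-np.pi/2
    for d in (.4,.8,1.1,1.22,1.3,1.36):
        bot.move_linear([x,y,.070],speed=.05,rotation=quat(p0+d))
        print(d,round(phi()[0]-p0,3),bot.read_moment().round(3),bot.read_ft_force().round(2),bot.read_joint_positions()[5].round(3),round(bot.read_clock(),2))
    cv2.imwrite("pics/side2.png",bot.camera("side")[:,:,::-1])
    S=cv2.imread("pics/side2.png");cv2.imwrite("pics/c2.png",cv2.resize(S[190:280,320:410],(600,600),interpolation=cv2.INTER_CUBIC))
E
```

```text
contact False [ 0.44441968 -0.18855511  0.07018887] [-0.15064705 -0.18589855 -0.5676796 ]
w 13.784596513237863 [-1.97765949  0.04287898  5.00960845] [0.14019551 0.42203067 0.00294795]
0.4 0.4 [0.099 0.394 0.058] [-1.    0.62  4.23] 0.697 5.22
0.8 0.8 [0.126 0.368 0.021] [-1.88 -0.03  5.34] 0.297 5.77
1.1 1.1 [0.13  0.254 0.002] [-1.43 -0.23  5.62] -0.003 6.22
1.22 1.22 [0.202 0.308 0.039] [-1.21  1.13  5.94] -0.123 6.48
1.3 1.3 [0.186 0.375 0.016] [-2.06  0.38  5.81] -0.203 6.73
1.36 1.358 [ 0.263  0.317 -0.837] [-0.26  1.7   6.13] -0.261 6.98
```

The moment jumped to -0.84 N m between 1.30 and 1.36 rad, so the stop was reached near the predicted 1.32. Backing the twist off slightly, releasing, and checking.

```bash
python3 - <<'E'
from h import *
import cv2
x,y=.4443,-.1885
bot.set_gripper(0.65)
bot.move_linear([x,y,.17],speed=.15)
bot.set_gripper(1.0,60)
q=quat(1.10-np.pi/2)
bot.move_pose([.6095,-.158,.17],q)
for c in("top","side"):cv2.imwrite(f"pics/{c}3.png",bot.camera(c)[:,:,::-1])
S=cv2.imread("pics/side3.png");T=cv2.imread("pics/top3.png")
cv2.imwrite("pics/c3.png",np.hstack([cv2.resize(T[255:320,298:363],(400,400),interpolation=cv2.INTER_CUBIC),cv2.resize(S[215:275,340:400],(400,400),interpolation=cv2.INTER_CUBIC)]))
cv2.imwrite("pics/c3b.png",cv2.resize(S[150:300,240:400],(800,600)[:2],interpolation=cv2.INTER_CUBIC))
print(bot.read_clock(),bot.read_position(),bot.read_ft_force())
E
```

```text
10.525 [ 0.60928523 -0.15814025  0.17007742] [-0.76396355 -0.15620599  0.02768845]
```

View pics/c3.png

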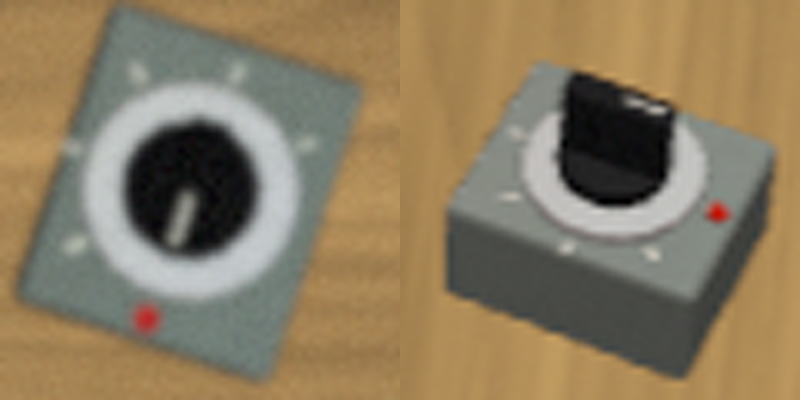

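View pics/c3b.png

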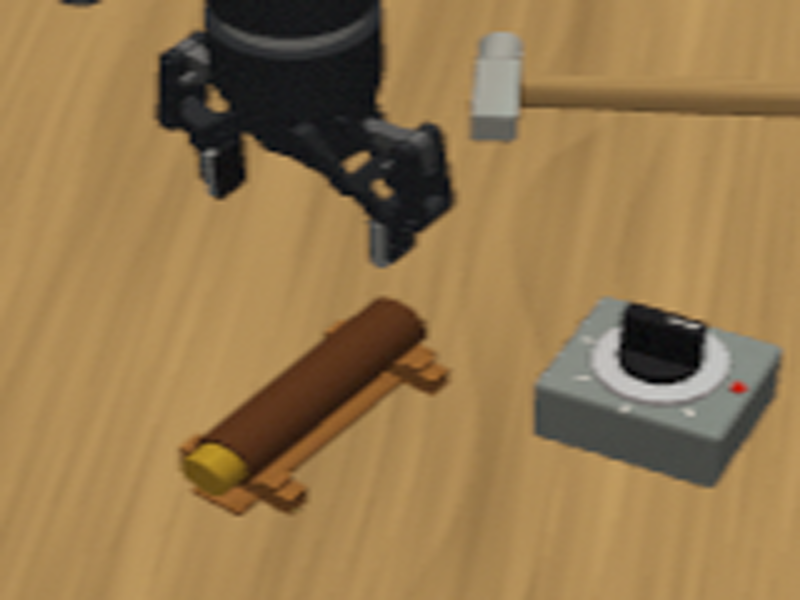

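```bash
python3 - <<'E'
from h import *
import cv2
T=cv2.imread("pics/top3.png")
s=400/65
K=lambda x,y,z:ray("top",(298+(x+.5)/s-.5,255+(y+.5)/s-.5),z)
a,b=K(190,192,.094),K(174,245,.094);r=K(146.5,319,.05);c=np.array([.4443,-.1885,0])
print(a,b,"mark ang",np.arctan2(*(b-a)[[1,0]]),np.arctan2(*(b-c)[[1,0]]),"red",r,np.arctan2(*(r-c)[[1,0]]))
e=lambda u,v:ray("top",(298+(u+.5)/s-.5,255+(v+.5)/s-.5),.05)
# box edge yaw
p=[e(*q) for q in((118,3),(362,85),(268,382),(18,297))]
print([np.arctan2(*(p[i]-p[j])[[1,0]]) for i,j in((3,0),(2,1))],[np.arctan2(*(p[i]-p[j])[[1,0]])+np.pi/2 for i,j in((0,1),(3,2))])
E
```

```text
[ 0.44247963 -0.18704533  0.094     ] [ 0.42656099 -0.18240588  0.094     ] mark ang 2.858000661957592 2.8106814944737764 red [ 0.40451698 -0.17490147  0.05      ] 2.8122258431160003
[np.float64(2.8277359327833866), np.float64(2.840094773859935)] [np.float64(2.829032695586622), np.float64(2.828251970444289)]
```

The knob mark points at 2.81–2.86 rad, the red dot at 2.81, and the box edge at 2.83, so the knob is off. Now the handle.

```bash
python3 - <<'E'
from h import *
import cv2
x,y=.6095,-.158
r=bot.move_linear([x,y,.014],speed=.1,until_force=8);print(r,bot.read_position(),bot.read_ft_force())
if not r:
    bot.set_gripper(0.0,70);print("w",bot.read_gripper_width()*85,bot.read_ft_force())
    bot.move_linear([x,y,.15],speed=.12)
    print("w",bot.read_gripper_width()*85,bot.read_ft_force(),bot.read_moment())
    bot.move_pose([.585,.126,.20],quat(1.797-np.pi/2))
    for c in("top","side"):cv2.imwrite(f"pics/{c}4.png",bot.camera(c)[:,:,::-1])
    S=cv2.imread("pics/side4.png");T=cv2.imread("pics/top4.png")
    cv2.imwrite("pics/c4.png",np.hstack([cv2.resize(T[170:270,100:230],(400,400)),cv2.resize(S[210:410,230:380],(400,533)[:2],interpolation=cv2.INTER_CUBIC)[:400]]))
print(bot.read_clock(),bot.read_position(),phi()[0])
E
```

```text
False [ 0.6100467  -0.15820964  0.01471702] [-1.08561061 -0.82595635  0.23345465]
w 34.11893425105889 [-0.11662587  0.31394869  3.01752595]
w 34.208008091563784 [ 0.60552066  0.58278406 -1.1840172 ] [-0.0548871  -0.06434641 -0.02763162]
15.2583 [0.5852868  0.12446031 0.19951662] 0.2236614188949754
```

View pics/side4.png

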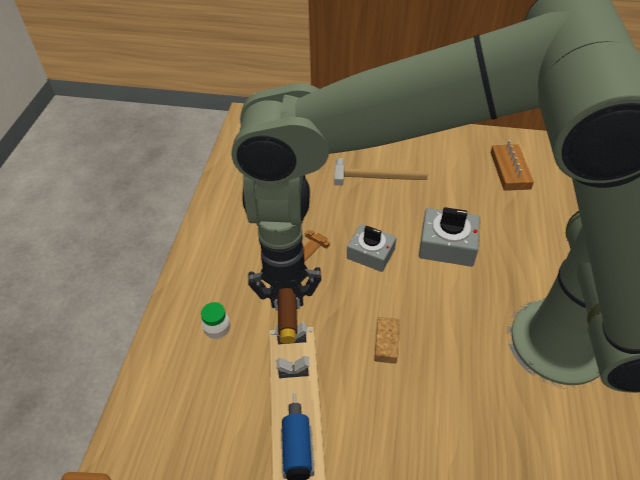

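```bash
cat > ov.py <<'E'
from h import *
import cv2,sys
# overlay of the handle given handle origin and yaw
def draw(img,c,o,yaw,s,off):
    d=np.array([np.cos(yaw),np.sin(yaw),0]);n=np.array([-d[1],d[0],0]);z=np.array([0,0,1.])
    for e,r in((-.07,.018),(.07,.018),(.07,.014),(.086,.014)):
        P=[(proj(c,np.array(o)+d*e+r*(n*np.cos(t)+z*np.sin(t)))-off+.5)*s-.5 for t in np.linspace(0,2*np.pi,40)]
        cv2.polylines(img,[np.round(P).astype(np.int32)],True,(0,255,0),1)
E
python3 - <<'E'
from ov import *
S=cv2.imread("pics/side4.png");x,y,w,h=245,265,80,75;s=8
im=cv2.resize(S[y:y+h,x:x+w],None,fx=s,fy=s,interpolation=cv2.INTER_CUBIC)
draw(im,"side",[.5853,.1245,.1995+.020],phi()[0]+np.pi/2,s,np.array([x,y]))
cv2.imwrite("pics/ov4.png",im)
E
```

```text
(no output)
```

View pics/ov4.png

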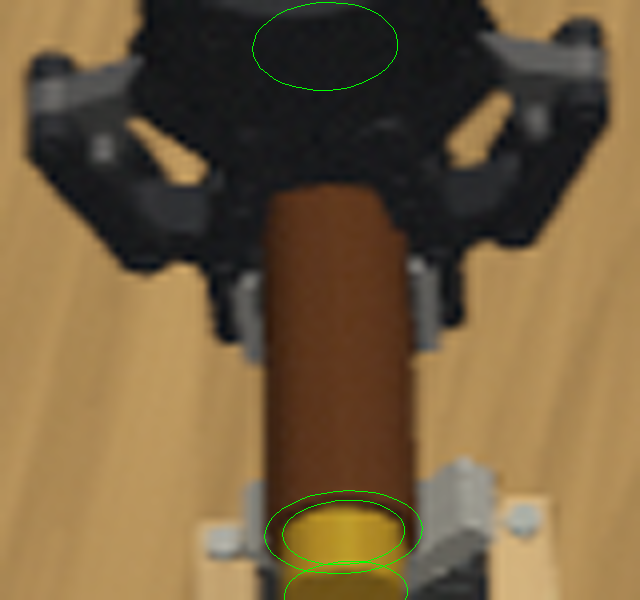

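The overlay agrees with the held handle to 1–2 mm, and the brass points at the drill. Lowering.

```bash
python3 - <<'E'
from h import *
X,Y=.585,.126
bot.move_linear([X,Y,.06],speed=.12)
f0=bot.read_ft_force();m0=bot.read_moment();print("free",bot.read_position(),f0,m0)
r=bot.move_linear([X,Y,.034],speed=.02,until_force=5)
bot.wait(.2)
f=bot.read_ft_force()-f0;a=1.797;u=np.array([np.cos(a),np.sin(a),0]);v=np.array([-u[1],u[0],0])
print(r,bot.read_position(),"along",f@u,"lat",f@v,"z",f[2],"mom u,v,z",[(bot.read_moment()-m0)@k for k in(u,v,[0,0,1])],bot.read_gripper_width()*85,bot.read_clock())
np.save("f0.npy",[f0,m0])
E
```

```text
free [0.58573455 0.12606555 0.06081626] [ 0.44293951 -0.75590602 -1.55622492] [-0.00659106 -0.0036745   0.01164337]
True [0.58475306 0.12592938 0.04115705] along -0.38596409960151784 lat 0.17984709788421935 z 7.733513645719329 mom u,v,z [np.float64(0.04234561182960396), np.float64(-0.022821929026539556), np.float64(0.2431339768206375)] 34.18471393242904 17.675
```

Contact came at the expected height with lateral force about 0. The yaw moment of +0.24 N m means a small yaw misfit, so I will null it and then press further.

```bash
cat > st.py <<'E'
from h import *
f0,m0=np.load("f0.npy");a=1.797;u=np.array([np.cos(a),np.sin(a),0]);v=np.array([-u[1],u[0],0])
def st(t=""):
    bot.wait(.15)
    f=np.mean([bot.read_ft_force() for _ in range(4)],0)-f0;m=np.mean([bot.read_moment() for _ in range(4)],0)-m0
    p=bot.read_position()
    print(t,"pos",p.round(4),"al %.2f lat %.2f z %.2f | mu %.3f mv %.3f mz %.3f"%(f@u,f@v,f[2],m@u,m@v,m[2]),"phi",round(phi()[0],4),"t",round(bot.read_clock(),2),flush=True)
    return f,m
E
python3 - <<'E'
from st import *
X,Y=.585,.126;z=.0405
st("0")
ph=1.797-np.pi/2
for d in(.01,.02,.03):
    bot.move_linear([X,Y,z],speed=.02,rotation=quat(ph+d));f,m=st(d)
    if m[2]<.03:break
E
```

```text
0 pos [0.5848 0.1259 0.0412] al 0.94 lat 1.35 z 7.63 | mu 0.012 mv -0.032 mz 0.351 phi 0.2269 t 17.82
0.01 pos [0.5847 0.1259 0.0409] al 0.38 lat 2.59 z 7.71 | mu 0.437 mv -0.041 mz 0.171 phi 0.2364 t 18.23
0.02 pos [0.5844 0.1258 0.0405] al 0.59 lat 3.66 z 7.34 | mu 0.665 mv 0.022 mz 0.032 phi 0.246 t 18.62
0.03 pos [0.5844 0.1258 0.0406] al 0.83 lat 2.98 z 6.97 | mu 0.676 mv 0.026 mz -0.464 phi 0.2546 t 19.02
```

```bash
python3 - <<'E'
from st import *
P=np.array([.585,.126,0]);ph=1.797-np.pi/2+.021
off=0;z=.0405
for i in range(7):
    q=P+v*off;bot.move_linear([q[0],q[1],z],speed=.02,rotation=quat(ph));f,m=st((round(off,5),round(z,4),round(ph-.2262,3)))
    if abs(f@v)<1 and abs(m[2])<.1 and 10<f[2]<14:break
    if abs(f@v)>=1: off+=np.clip(f@v*.00015,-.0006,.0006)
    if abs(m[2])>.1: ph+=np.clip(m[2]*.02,-.006,.006)
    if f[2]<11: z-=.0004
    elif f[2]>14: z+=.0003
E
```

```text
(0, 0.0405, 0.021) pos [0.5844 0.1258 0.0405] al -0.13 lat 3.85 z 6.83 | mu 0.629 mv 0.034 mz -0.106 phi 0.2466 t 19.43
(np.float64(0.00058), 0.0401, np.float64(0.019)) pos [0.5844 0.1258 0.0405] al 1.58 lat 2.59 z 9.16 | mu 0.597 mv -0.033 mz 0.085 phi 0.2451 t 19.82
(np.float64(0.00097), 0.0397, np.float64(0.019)) pos [0.5844 0.1258 0.0405] al 0.53 lat 3.79 z 10.50 | mu 0.579 mv -0.071 mz 0.121 phi 0.2451 t 20.23
(np.float64(0.00153), 0.0393, np.float64(0.021)) pos [0.5843 0.1258 0.0405] al 1.61 lat 2.56 z 10.86 | mu 0.495 mv -0.068 mz -0.109 phi 0.2471 t 20.62
(np.float64(0.00192), 0.0389, np.float64(0.019)) pos [0.5844 0.1258 0.0405] al 0.58 lat 2.22 z 13.76 | mu 0.573 mv -0.088 mz 0.037 phi 0.2453 t 21.02
(np.float64(0.00225), 0.0389, np.float64(0.019)) pos [0.5844 0.1259 0.0405] al 1.36 lat 0.88 z 12.43 | mu 0.403 mv -0.119 mz -0.034 phi 0.2454 t 21.43
```

```bash
python3 - <<'E'
import re
s=open('st.py').read()
s=s.replace("""    f=np.mean([bot.read_ft_force() for _ in range(4)],0)-f0;m=np.mean([bot.read_moment() for _ in range(4)],0)-m0
""","""    F=[];M=[]
    for _ in range(8):
        F.append(bot.read_ft_force());M.append(bot.read_moment());bot.wait(.04)
    f=np.mean(F,0)-f0;m=np.mean(M,0)-m0
""");open('st.py','w').write(s)
E
python3 - <<'E'
from st import *
P=np.array([.585,.126,0]);ph=1.797-np.pi/2+.019
for off in(.00225,.0033,.0043,.0053):
    q=P+v*off;bot.move_linear([q[0],q[1],.0389],speed=.02,rotation=quat(ph));f,m=st(off)
    if m@u<.1: break
E
```

```text
0.00225 pos [0.5844 0.1258 0.0405] al 1.47 lat 1.79 z 12.39 | mu 0.388 mv -0.110 mz 0.072 phi 0.2453 t 22.16
0.0033 pos [0.5844 0.1258 0.0405] al 1.17 lat -0.62 z 10.00 | mu -0.191 mv -0.118 mz 0.034 phi 0.2453 t 22.89
```

```bash
python3 - <<'E'
from st import *
import cv2
P=np.array([.585,.126,0]);ph=1.797-np.pi/2+.020
q=P+v*.0030;bot.move_linear([q[0],q[1],.0386],speed=.02,rotation=quat(ph));f,m=st()
bot.wait(.8);st("later")
for c in("top","side"):cv2.imwrite(f"pics/{c}5.png",bot.camera(c)[:,:,::-1])
from ov import *
S=cv2.imread("pics/side5.png");x,y,w,h=245,300,80,75;s=8
im=cv2.resize(S[y:y+h,x:x+w],None,fx=s,fy=s,interpolation=cv2.INTER_CUBIC)
a=phi()[0]+np.pi/2
draw(im,"side",[.5844,.1258,.0604],a,s,np.array([x,y]))
cv2.imwrite("pics/ov5.png",im)
E
```

```text
pos [0.5845 0.1258 0.0405] al 1.48 lat 0.87 z 12.63 | mu 0.093 mv -0.124 mz -0.007 phi 0.246 t 23.62
later pos [0.5844 0.1258 0.0404] al 1.41 lat 0.89 z 12.95 | mu 0.111 mv -0.139 mz -0.038 phi 0.2461 t 24.91
```

View pics/ov5.png

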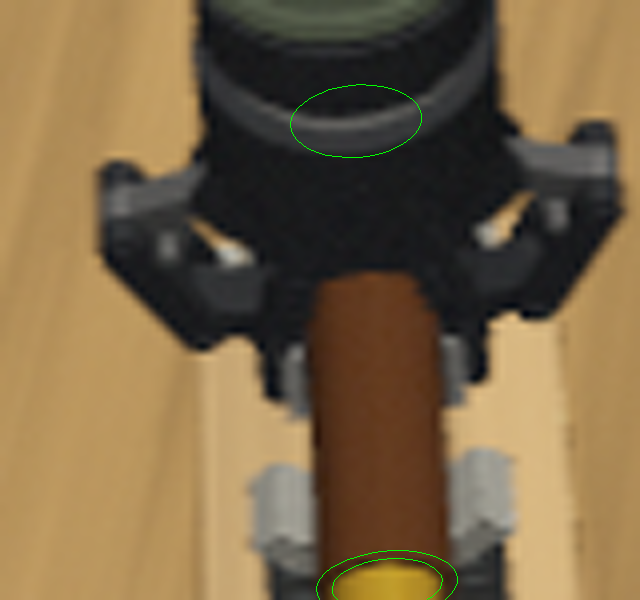

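View pics/side5.png

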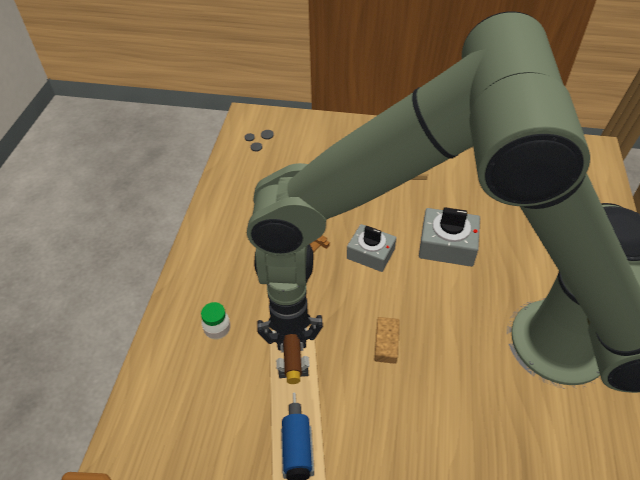

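```bash
python3 - <<'E'
from st import *
print(bot.read_gripper_width()*85)
bot.close_job()
E
```

```text
33.98077465253646
the job is handed in; nothing more can be done
```

The job is handed in at about 25 s. The speed knob is at its off stop, and the handle is seated in the V-supports, brass end towards the drill. The arm is still gripping it and pressing down.

- **Knob:** I turned the smaller of the two look-alike controllers anticlockwise by about 1.33 rad. It hit the stop with a clear moment jump (0.84 N m). A later picture shows the mark within about 0.05 rad of the red dot.
- **Handle:** I took it from the rest, laid it in the V, and adjusted position and yaw until the side load and twist were nearly gone. The last readings, relative to the handle hanging free, were:

| Reading | Value |
|---|---|
| Downward push | about 12.9 N |
| Sideways force | about 0.9 N |
| Yaw moment | about -0.04 N m |

The small side force means it bears on both sides of the V. The overlay puts it within about 3 mm of centre along the V.

- **Bystanders:** In the last side picture the wax jar and sanding block are where they started. The arm hides most of the hammer there. It had not moved when last seen before seating, and the arm did not go near it afterwards.
- **Disagreements:** The gripper width reads 34 mm on the 36 mm handle. I put this down to finger or pad give, and the grip held steady. The two cameras differed by 3–4 mm on positions across the bench. I worked from their average, and the contact forces then settled the handle's position in the V.

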